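# Lock the swivel jar stand with its pin and unscrew the jar's tight cap

## Robot

A 6-joint arm with a two-finger parallel gripper is mounted at the origin on a cart in front of the work surface, level with it; the furniture and walls round the work are solid. World frame = base frame: x ahead of the robot, y to its left, z up, the work surface at z = 0. Lengths are in mm, angles in rad, forces in N, time in s.
With the tool pointing down it reaches from about 400 to 925 mm from the base axis. Payload 12.5 kg.
Tool frame: the origin (TCP) lies midway between the tips of the shut fingers; the grasp point (between the pads) lies 19 mm behind it; z points along the fingers, y is the line along which they close (so a half turn about z gives the same grasp; the last joint's range is limited). The gripper opens to 95 mm and grips with 3 to 60 N. Pads are 20 mm wide; open, the fingers measure 119 mm over their backs; the gripper's body (75 mm by 180 mm) begins 59 mm behind the grasp point.
Start: joints at [-1.414, 0.491, 1.559, -0, 1.092, -0.106], TCP at [162.388, -603.553, 214.661] pointing down, gripper open.
Joint ranges: [-3.1, 3.1], [-0.84, 2.19], [0.05, 2.79], [-1.13, 4.28], [0.06, 2.93], [-2.69, 2.69]. Speed limits (rad/s): [2.22, 2.22, 2.79, 3.14, 3.14, 3.14].

## Interface

Orientations are given as [roll, pitch, yaw] about the fixed x, y, z axes, in that order (R = Rz(yaw) Ry(pitch) Rx(roll)).
In Python, from cell import state, viewer, env, models gives the robot as it stands. The module is installed in compiled form; this text tells all that it offers.
- The arm moves only by the tool arm_command, never from a script. Its argument "rows" is a list of rows, each a list of 2 entries, a list of its own where there are three numbers: the shift along the tool's x, y, z normalised to -1 to 1, where 1 is 0.25 m, then the turn about the tool's z normalised to -1 to 1, where 1 is pi rad. A call has exactly 5 rows; each row shifts and turns the commanded pose from where the row before left it, along the tool's axes as they then stand; what a row does not reach is not made up. A row lasts 1/10 s, in which the tool goes at most 50 mm and 8.59 degrees, less where a joint would pass 70% of its speed; a pose out of reach is approached as far as the arm can. A call with a number of a shift or a turn outside -1 to 1 is refused whole. A call with a gripper value outside its range is refused whole. "claw" is the opening, from 0 (shut) to 1 (fully open), set as the call begins (left out, the last holds). The fingers move at their own pace and stop on an object; the grip force is fixed at half the most. Time passes only in rows, so rows that do not move let the fingers close, or fill a call up. It gives the time, the measured TCP pose, the force, the opening and the grip force at its end, in the units of the state.
- state(): the state, without advancing time (a new reading comes with each control period).
- viewer.read_camera(name): name is "scene" or "top" or "wrist"; returns (picture, depth): 384x512x3 uint8, red, green, blue; 384x512 float32, mm along the optical axis (not along the pixel's ray), 0 where there is no reading.
- viewer.get_calibration(name): a dict with "camera_matrix" (3x3 intrinsics, pixels), "world_to_cam" (4x4, takes a point from world to camera coordinates). Camera axes: x right, y up, looking along -z (the intrinsics and any distortion apply to the point x, -y, -z); pixel columns grow to the right and rows downward; lengths in mm; the calibration is good to about 2 mm. The wrist camera is an equidistant fisheye: a pixel r from the principal point sees the ray r / f radians off the axis. A picture is of the moment at which its call begins: read the wrist's pose just before it. get_calibration takes no time and is no camera call; for the wrist camera it gives the pose at the moment of the call.
- env.job_done(): hands the job in; it is judged then, once.
Trained networks look in the newest picture that a camera, given by its name, has taken for a name from the list of things; names that differ only in an ending like _2 or _b are one class to them, and where a whole thing is asked for, a point or a joint stands for the part that bears it (a point fixed in the world has none). Each returns a list of dicts, best first, with "confidence" (0 to 1); they miss things now and then, are a little off and sometimes report something else, mostly with a low value. They report only what shows in the picture. A call takes as long as a camera call.
- models.search_frame(camera, label): "position" ([x, y, z] in mm, in world coordinates, good to about 4 mm: the middle of the surface that is visible of it).
- models.mark_of(camera, label): "position" ([x, y, z] in mm, in world coordinates, good to about 4 mm: a listed point, or the origin of a listed thing).
The state is a dict: "t": time; "joints": joint angles; "qvel": joint speeds; "tau": joint torques, N m; "eef_pos": TCP position; "tcp_rot": TCP orientation; "ft_force": force on the tool from outside, world axes, zero at the start; "moment": the same for the moment, N m; "opening": opening from 0.0 (shut) to 1.0 (fully open); "grip_force": force on a finger pad.
Only numpy, scipy, OpenCV 4.12 (cv2) and the standard library are available. Lean on these libraries where they do the work, as an engineer would, in place of code of your own. Each camera call takes 0.05 s, during which the arm holds its last target. There are 200 camera calls.

## Task

The specimen jar is clamped in a swivel stand that must not turn while the jar is opened. Take the longer of the two headed pins from the wooden block and push it down through the stand's fork and tongue until its head is fully home; then grip the jar's tight cap, unscrew it anticlockwise just until its threads let go, and lift it straight off without forcing it, leaving the pin in and knocking nothing over. Finish still holding the cap level and centred about two centimetres above the jar's mouth: the program ends while holding it.

Things in the scene. Friction and masses are not known exactly. Their poses are not given: they have to be found in the camera images.
- long_pin_grip (a point): Middle of the grip of the longer steel headed pin: tapered shank 9 mm in diameter, 32 mm long, below a flange 18 mm wide and 4 mm thick; above it a round grip 13 mm in diameter, 24 mm tall. The point is 12 mm below the top, 16 mm above the flange's underside, 48 mm above the tip. z up along the pin. It starts upright in the wooden block, 20 mm of shank in the hole.
- long_pin_shoulder (a point): Underside of the long pin's flange, on the pin's axis. Pin home: it lies on the fork's upper face.
- short_pin_grip (a point): Middle of the grip of the shorter pin: same head, shank only 22 mm, flange 2 mm above the block. It is too short for the fork and is not needed. The two pins may be in either hole, 54 mm apart.
- fork_hole (a point): Centre of the hole's mouth in the upper face of the aluminium fork (40 mm wide), 44 mm above the worktop. Holes 11 mm wide, chamfered 1.5 mm, lead straight down through upper fork plate, steel tongue and lower plate, in line at the start. A spring plunger grips the pin over its last 8 mm: it needs a push of 4 to 10 N until the flange stops on the plate.
- jar_mouth (a point): Centre of the amber jar's mouth (top of the rubber seal while the cap is shut), on the jar's axis, 96 mm above the worktop; z up. Jar body 47 mm in diameter, narrower than the cap.
- cap_center (a point): Centre of the black ribbed round cap, 56 mm in diameter, 22 mm tall, 11 mm from top and underside; z up. Shut, it is 8 mm below jar_mouth. Anticlockwise from above, the threads let go after 0.73 to 0.84 rad, and from 1.4 rad the next stop blocks: about 1.1 rad in one grasp is right. It rises 1.5 mm on the threads; the sprung seal then lifts it 3 mm more if let. Resistance 0.2 to 0.5 Nm.
- swivel (a joint): Turn of the jar with its swivel and tongue on the stand, rad, anticlockwise positive; 0 with the holes lined up, as at the start. Without the pin it turns along with the cap; with the pin it has about 0.03 rad of play.
- vial_s: Clear screw-cap vial, 27 mm in diameter, 46 mm tall, standing; origin under its centre. To be left standing.
- vial_m: Clear screw-cap vial, 30 mm in diameter, 58 mm tall, standing; origin under its centre. To be left standing.
- tube_c: Frosted tube with a lid, 50 mm wide, 102 mm tall, standing; origin under its centre. To be left standing.
- stand: Swivel jar stand, fixed: base plate 84 x 190 x 8 mm. Origin on the worktop under the jar's axis; y points from the jar to the fork, whose hole is 105 mm along y; z up. It carries the fork, and the swivel with tongue and clamped jar. A tall microscope (0.5 m) stands to the right of it, at x above 0.43, y from -0.43 to -0.12 m: go round it on the robot's side.
- pin_block: Fixed wooden block, 94 x 40 x 26 mm, origin under its centre, with two holes 27 mm either side of the centre along its x, in which the two pins stand.

How it is judged:
By the outcome, as a careful person would: the job done as asked, in the order asked, and still so for the second after the job is handed in, while the arm keeps its last pose, push and grip.
It also fails if it takes over 64 s, if anything falls off the work surface, if the arm or the gripper's body presses on something with over 40 N, if the wrist force passes 120 N, or if a joint passes its speed limit or range.

## Working session

There is one attempt and no reset: what is moved stays moved. The work goes in short steps, Python scripts to look and compute and a tool call to move; the robot and the scene stay as the last step left them, time stands still between calls to the robot, and variables do not carry over. Pictures are saved under pics/ and viewed, at most 10 in all, crops included, and the job is handed in when it is done.

Besides the shell and the picture viewer there is one more tool, called after ">>>" as a command line: name --argument value ..., lists and objects as JSON in quotes. arm_command: Moves the arm, as the interface text tells. Scaled input: -1 to 1 covers 0.25 m each way for a shift and pi rad each way for a turn. Its arguments: {"type":"object","properties":{"rows":{"type":"array","items":{"type":"array"}},"claw":{"type":"number"}},"required":["rows"]}

```bash
mkdir -p pics
cat > h.py <<'E'
from cell import state, viewer, env, models
import numpy as np, cv2
def look(cams, labels):
    for c in cams:
        p,d=viewer.read_camera(c)
        cv2.imwrite(f'pics/{c}_{state()["t"]:.2f}.png',p[:,:,::-1]); np.save(f'pics/{c}.npy',d)
        for l in labels:
            r=models.mark_of(c,l)
            print(c,l,[(np.round(x['position'],1).tolist(),round(x['confidence'],2)) for x in r[:2]])
E
python3 - <<'E'
from h import *
s=state(); print(s)
look(['scene','top'],['long_pin_grip','short_pin_grip','fork_hole','jar_mouth','cap_center','stand','pin_block','vial_s','vial_m','tube_c'])
for c in('scene','top'):print(viewer.get_calibration(c)['world_to_cam'].round(2).tolist())
p=[cv2.imread(f) for f in sorted(__import__('glob').glob('pics/*_*.png'))]
cv2.imwrite('pics/both.png',cv2.resize(np.vstack(p),None,fx=.78,fy=.78))
E
ls pics
```

```text
{'t': 0.0, 'joints': array([-1.41361787e+00,  4.91553496e-01,  1.55946909e+00, -1.21346442e-05,
        1.09170939e+00, -1.05622763e-01]), 'qvel': array([ 0.00036809,  0.00231435, -0.00023722,  0.00073752,  0.00086445,
       -0.00063063]), 'tau': array([ 1.34032667e-03, -6.12647724e+01, -2.58175063e+01,  6.93055429e-02,
        4.82429273e-02, -1.15897315e-04]), 'eef_pos': array([ 162.33157449, -603.28482062,  214.05875779]), 'tcp_rot': array([-3.14045854e+00, -1.09412811e-04,  2.62806754e-01]), 'ft_force': array([0.87828019, 0.27245962, 0.1430629 ]), 'moment': array([-0.04304506,  0.01810193, -0.03283381]), 'grip_force': 0.0, 'opening': 0.9972666914050615}
scene long_pin_grip [([546.2, 320.3, 55.6], 0.43), ([440.1, -176.4, -0.3], 0.38)]
scene short_pin_grip [([494.9, 311.9, 42.3], 0.52)]
scene fork_hole [([520.6, 160.3, 47.8], 0.86)]
scene jar_mouth [([521.3, 55.2, 95.8], 0.67)]
scene cap_center [([522.2, 50.9, 91.0], 0.77)]
scene stand [([527.0, 54.9, 1.8], 0.67)]
scene pin_block [([523.9, 315.4, -2.4], 0.83)]
scene vial_s [([627.8, 157.5, 2.4], 0.77), ([440.8, -177.0, -1.3], 0.7)
[... 251 characters left out ...]
fork_hole [([521.5, 161.3, 42.1], 0.92)]
top jar_mouth [([524.2, 60.9, 93.1], 0.58)]
top cap_center [([529.0, 57.5, 94.3], 0.79)]
top stand [([523.4, 52.8, 0.4], 0.92), ([525.7, 318.0, -1.8], 0.26)]
top pin_block [([526.3, 317.7, 0.3], 0.8)]
top vial_s [([624.3, 154.4, 4.9], 0.56), ([441.4, -180.0, 0.9], 0.48)]
top vial_m [([624.3, 154.4, 4.9], 0.56), ([441.4, -180.0, 0.9], 0.48)]
top tube_c [([653.6, 333.8, 2.1], 0.84)]
[[0.88, -0.47, 0.01, -448.73], [0.22, 0.42, 0.88, -234.02], [-0.42, -0.78, 0.47, -569.95], [0.0, 0.0, 0.0, 1.0]]
[[0.03, -1.0, 0.01, 82.63], [0.99, 0.03, 0.16, -563.4], [-0.16, 0.01, 0.99, -1086.8], [0.0, 0.0, 0.0, 1.0]]
both.png
scene.npy
scene_0.05.png
top.npy
top_0.60.png
```

View pics/both.png

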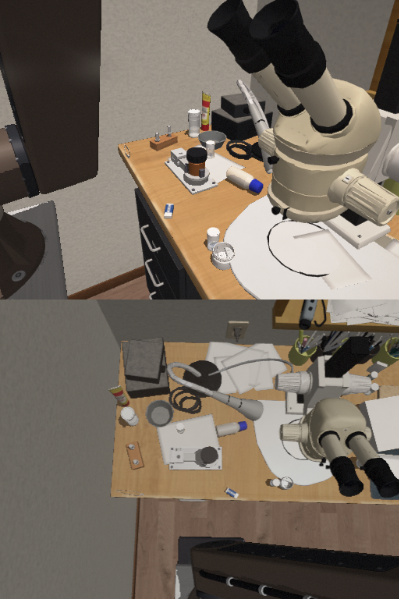

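```bash
cat >> h.py <<'E'
def cloud(c, d, cal=None):
    cal=cal or viewer.get_calibration(c); K=np.array(cal['camera_matrix']); T=np.linalg.inv(cal['world_to_cam'])
    v,u=np.mgrid[:d.shape[0],:d.shape[1]]
    P=np.stack([(u-K[0,2])/K[0,0]*d,-(v-K[1,2])/K[1,1]*d,-d],-1)
    P=P@T[:3,:3].T+T[:3,3]; P[d<=0]=np.nan
    return P
E
python3 - <<'E'
from h import *
for c in('top','scene'):
    P=cloud(c,np.load(f'pics/{c}.npy')).reshape(-1,3); P=P[~np.isnan(P[:,0])]
    H=P[(P[:,2]>110)&(P[:,2]<700)&(P[:,0]>250)]
    print(c,[(y,int(np.percentile(q[:,0],1)),int(q[:,2].max()),len(q)) for y in range(-500,500,50) if len(q:=H[(H[:,1]>=y)&(H[:,1]<y+50)&(H[:,0]<800)])>5])
    L=P[(P[:,2]>60)&(P[:,0]>400)&(P[:,0]<720)&(P[:,1]>-60)&(P[:,1]<450)]
    for y in range(-50,450,50):
        q=L[(L[:,1]>=y)&(L[:,1]<y+50)]
        print(y,[(x,int(r[:,2].max())) for x in range(400,720,40) if len(r:=q[(q[:,0]>=x)&(q[:,0]<x+40)])>3])
E
```

```text
top [(-450, 559, 242, 201), (-400, 565, 251, 512), (-350, 392, 478, 2585), (-300, 405, 472, 5170), (-250, 286, 661, 6216), (-200, 252, 699, 3020), (-150, 250, 691, 3329), (-100, 250, 601, 2012), (-50, 250, 509, 1190), (0, 250, 414, 590), (50, 250, 237, 186), (100, 698, 246, 165), (150, 711, 248, 252), (200, 760, 221, 128), (250, 766, 142, 295), (300, 771, 142, 241), (350, 715, 153, 137), (400, 255, 691, 38704)]
-50 [(640, 172), (680, 179)]
0 [(480, 102), (520, 103), (640, 180), (680, 209)]
50 [(480, 102), (520, 103), (680, 232)]
100 [(680, 246)]
150 [(600, 62), (680, 246)]
200 []
250 []
300 [(520, 69), (600, 105), (640, 104)]
350 [(640, 104), (680, 151)]
400 [(400, 639), (440, 647), (480, 659), (520, 665), (560, 673), (600, 683), (640, 691), (680, 688)]
scene [(-450, 554, 241, 1008), (-400, 551, 246, 2346), (-350, 396, 474, 24657), (-300, 399, 472, 10252), (-250, 391, 472, 2147), (-200, 250, 471, 2715), (-150, 250, 414, 1396), (-100, 250, 311, 567), (-50, 250, 212, 291), (0, 674, 210, 298), (50, 686, 232, 156), (100, 698, 244, 111), (150, 713, 246, 121), (200, 764, 139, 170), (250, 766, 139, 137), (300, 771, 140, 106), (350, 715, 151, 148), (400, 354, 462, 19977)]
-50 [(640, 172), (680, 180)]
0 [(480, 100), (520, 100), (640, 184), (680, 210)]
50 [(480, 100), (520, 100), (680, 232)]
100 [(680, 244)]
150 [(680, 245)]
200 []
250 []
300 [(520, 66), (600, 102), (640, 102)]
350 [(640, 102), (680, 151)]
400 [(400, 462), (440, 462), (480, 462), (520, 462), (560, 462), (600, 462), (640, 462), (680, 462)]
```

Run:
```python
from h import *
for c in('top','scene'):
    P=cloud(c,np.load(f'pics/{c}.npy')).reshape(-1,3); P=P[~np.isnan(P[:,0])]
    H=P[(P[:,2]>110)&(P[:,2]<520)&(P[:,0]>330)&(P[:,0]<800)]
    print(c,[(y,np.percentile(q[:,0],[0,2,10]).astype(int).tolist(),len(q)) for y in range(-400,0,25) if len(q:=H[(H[:,1]>=y)&(H[:,1]<y+25)])>5])
    W=P[(P[:,1]>395)&(P[:,2]>100)&(P[:,2]<500)]; print('wall',np.percentile(W[:,1],[1,10,50,90]))
```

```text
top [(-400, [559, 566, 580], 278), (-375, [702, 706, 708], 234), (-350, [391, 394, 399], 536), (-325, [390, 397, 423], 2049), (-300, [398, 415, 454], 2505), (-275, [394, 407, 504], 2665), (-250, [390, 398, 428], 3485), (-225, [391, 408, 434], 2392), (-200, [550, 553, 559], 549), (-175, [553, 554, 561], 509), (-150, [555, 559, 573], 267), (-125, [646, 651, 656], 105), (-100, [647, 648, 652], 203), (-75, [650, 653, 655], 213), (-50, [658, 659, 662], 171), (-25, [667, 668, 671], 135)]
wall [416.6003451  421.01918298 421.7907894  422.55193747]
scene [(-400, [552, 553, 554], 1169), (-375, [549, 551, 552], 1177), (-350, [389, 401, 421], 15808), (-325, [389, 400, 416], 8849), (-300, [400, 488, 499], 3596), (-275, [392, 400, 416], 6656), (-250, [390, 391, 401], 1508), (-225, [393, 397, 403], 639), (-200, [551, 552, 553], 235), (-175, [553, 554, 555], 299), (-100, [648, 648, 650], 28), (-75, [650, 651, 652], 48), (-50, [658, 658, 659], 6), (-25, [669, 670, 672], 181)]
wall [415.36791454 417.68333532 420.02526286 422.29915699]
```

>>> arm_command --rows '[[[0,-0.2,0],0.028],[[0.02,-0.2,0],0.028],[[0.02,-0.2,0],0.028],[[0.02,-0.2,0],0],[[0.02,-0.2,0],0]]' --claw 0.5

```text
t: 1.6
eef_pos: [156.1, -353.9, 214.6]
tcp_rot: [3.141, -0.0, -0.002]
ft_force: [0.4, -0.9, 1.0]
opening: 0.638
grip_force: 0.0
```

>>> arm_command --rows '[[[0.14,-0.09,0],0],[[0.14,-0.09,0],0],[[0.14,-0.09,0],0],[[0.12,-0.15,0],0],[[0.12,-0.15,0],0]]'

```text
t: 2.1
eef_pos: [322.5, -212.3, 214.8]
tcp_rot: [3.141, -0.001, -0.002]
ft_force: [0.3, -0.6, -0.7]
opening: 0.506
grip_force: 0.0
```

>>> arm_command --rows '[[[0.06,-0.14,0],0],[[0.06,-0.14,0],0],[[0.06,-0.14,0],0],[[0.06,-0.18,0],0],[[0.06,-0.18,0],0]]'

```text
t: 2.6
eef_pos: [397.1, -17.0, 214.9]
tcp_rot: [3.141, -0.001, -0.002]
ft_force: [1.2, 0.2, 0.5]
opening: 0.498
grip_force: 0.0
```

>>> arm_command --rows '[[[0.04,-0.19,0],0],[[0.04,-0.19,0],0],[[0.04,-0.19,0],0],[[0.04,-0.19,0],0],[[0.04,-0.19,0],0]]' --claw 0.36

```text
t: 3.1
eef_pos: [447.0, 221.0, 214.8]
tcp_rot: [-3.142, -0.001, -0.001]
ft_force: [1.0, -0.3, -0.6]
opening: 0.359
grip_force: 0.0
```

>>> arm_command --rows '[[[0,0,0],-0.047],[[0,0,0],-0.047],[[0,0,0],-0.047],[[0,0,0],-0.047],[[0,0,0],-0.047]]'

```text
t: 3.6
eef_pos: [447.0, 218.8, 214.7]
tcp_rot: [3.141, -0.0, 0.743]
ft_force: [0.6, 0.0, -0.8]
opening: 0.361
grip_force: 0.0
```

>>> arm_command --rows '[[[0,0,0],-0.047],[[0,0,0],-0.047],[[0,0,0],-0.047],[[0,0,0],-0.047],[[0,0,0],-0.047]]'

```text
t: 4.1
eef_pos: [447.0, 218.8, 214.7]
tcp_rot: [3.141, 0.0, 1.482]
ft_force: [-1.0, -0.2, 0.3]
opening: 0.356
grip_force: 0.0
```

>>> arm_command --rows '[[[0,0,0],-0.045],[[0,0,0],-0.045],[[0.08,0.1,0.0],0],[[0.08,0.1,0.0],0],[[0,0,0],0]]'

```text
t: 4.6
eef_pos: [490.5, 269.3, 214.4]
tcp_rot: [3.14, -0.0, 1.759]
ft_force: [-0.4, -0.6, 0.6]
opening: 0.361
grip_force: 0.0
```

```bash
python3 - <<'E'
from h import *
s=state(); print(s['t'],s['eef_pos'],s['tcp_rot'],s['joints'])
cal=viewer.get_calibration('wrist'); print(np.array(cal['world_to_cam']).round(3).tolist(),cal['camera_matrix'])
look(['wrist'],['long_pin_grip','short_pin_grip','fork_hole','pin_block'])
E
ls pics
```

```text
4.6 [490.48435293 269.29258133 214.40363198] [ 3.14022662e+00 -4.25620641e-04  1.75899942e+00] [3.83979280e-01 3.97743932e-01 1.72261063e+00 1.78116309e-04
 1.01981536e+00 1.95683338e-01]
[[0.982, 0.187, 0.003, -532.437], [-0.18, 0.95, -0.255, -139.76], [-0.051, 0.25, 0.967, -431.556], [0.0, 0.0, 0.0, 1.0]] [[297.31863964   0.         256.52036561]
 [  0.         297.31863964 188.11145748]
 [  0.           0.           1.        ]]
wrist long_pin_grip [([549.8, 323.4, 56.5], 0.68), ([523.2, 55.3, -2.1], 0.31)]
wrist short_pin_grip [([495.0, 309.8, 37.6], 0.75), ([519.1, 162.0, 46.0], 0.29)]
wrist fork_hole [([517.1, 164.7, 46.8], 0.59)]
wrist pin_block [([522.5, 317.9, -1.5], 0.57)]
both.png
scene.npy
scene_0.05.png
top.npy
top_0.60.png
wrist.npy
wrist_4.65.png
```

```bash
cat >> h.py <<'E'
def wcloud(d, cal):
    K=np.array(cal['camera_matrix']); T=np.linalg.inv(cal['world_to_cam'])
    v,u=np.mgrid[:d.shape[0],:d.shape[1]]; x=(u-K[0,2])/K[0,0]; y=(v-K[1,2])/K[1,1]
    th=np.hypot(x,y); t=np.where(th<1.4,np.tan(np.minimum(th,1.4)),np.nan)/np.maximum(th,1e-9)
    P=np.stack([x*t*d,-y*t*d,-d],-1)@T[:3,:3].T+T[:3,3]; P[d<=0]=np.nan
    return P
def wshot():
    cal=viewer.get_calibration('wrist'); p,d=viewer.read_camera('wrist'); return p,d,cal,wcloud(d,cal)
def region(P,c,r,z0,z1):
    with np.errstate(invalid='ignore'): return (np.hypot(P[...,0]-c[0],P[...,1]-c[1])<r)&(P[...,2]>z0)&(P[...,2]<z1)
E
python3 - <<'E'
from h import *
P=wcloud(np.load('pics/wrist.npy'),viewer.get_calibration('wrist'))
for n,c,z0,z1 in(('long',(549,322),60,72),('longflange',(549,322),39,48),('short',(496,311),51,62),('forkplate',(520,162),39,50)):
    m=region(P,c,28 if n=='forkplate' else 14,z0,z1); q=P[m]; print(n,m.sum(), q.mean(0).round(1),np.median(q[:,2]).round(1),q.min(0).round(1),q.max(0).round(1)) if m.any() else print(n)
img=cv2.imread('pics/wrist_4.65.png'); cv2.imwrite('pics/w1.png',cv2.resize(img,None,fx=1.5,fy=1.5))
E
```

```text
long 110 [546.3 323.4  64.7] 65.0 [540.7 317.1  60.5] [552.5 329.8  67. ]
longflange 75 [542.9 323.9  41.7] 41.1 [538.1 314.4  39.1] [552.7 332.2  47.6]
short 107 [495.1 307.9  55.1] 55.3 [489.  301.5  51.2] [501.2 314.1  56.8]
forkplate 479 [515.9 176.5  43.2] 43.2 [496.3 161.4  39.5] [536.7 189.8  45.1]
```

View pics/w1.png

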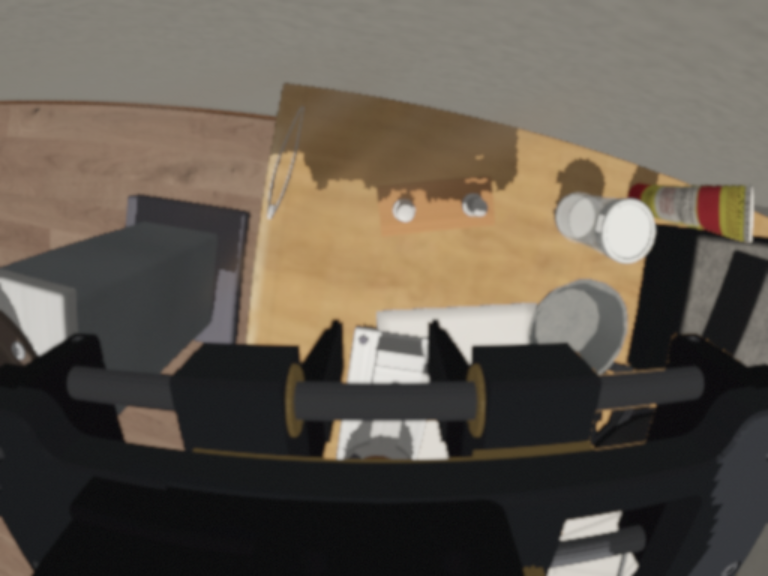

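>>> arm_command --rows '[[[0.043,0.066,0.09],0],[[0.043,0.066,0.09],0],[[0.043,0.066,0.09],0],[[0.042,0.065,0.1],0],[[0,0,0],-0.029]]'

```text
t: 5.35
eef_pos: [545.0, 321.6, 118.9]
tcp_rot: [-3.138, 0.001, 1.85]
ft_force: [0.1, -0.0, -0.8]
opening: 0.362
grip_force: 0.0
```

Run:
```python
from h import *
s=state(); print(s['t'],s['eef_pos'],s['tcp_rot'],s['joints'])
p,d,cal,P=wshot(); np.save('pics/wP.npy',P); cv2.imwrite('pics/w2.png',p[:,:,::-1])
for n,c,z0,z1 in(('long',(548,323),60,72),('short',(496,310),51,62)):
    m=region(P,c,16,z0,z1); q=P[m]; print(n,m.sum(), q.mean(0).round(1),np.median(q[:,2]).round(1),q.min(0).round(1),q.max(0).round(1), np.argwhere(m).mean(0)) if m.any() else print(n)
for l in('long_pin_grip','short_pin_grip'): print(models.mark_of('wrist',l)[:1])
```

```text
5.35 [545.04260063 321.58660957 118.87655688] [-3.13769175e+00  6.07389439e-04  1.84970559e+00] [ 4.28735146e-01  6.06169482e-01  1.63193964e+00 -2.32384744e-05
  9.07431393e-01  1.49841410e-01]
long 216 [549.  326.4  64.5] 64.8 [543.  319.6  60.1] [555.4 332.2  66.4] [200.33796296 263.64814815]
short 180 [498.  310.9  54.6] 54.8 [491.3 304.6  51. ] [504.3 316.4  56.7] [197.69444444 199.1       ]
[{'position': [546.7, 325.3, 55.6], 'confidence': 0.92}]
[{'position': [496.9, 310.3, 39.6], 'confidence': 0.68}]
```

View pics/w2.png

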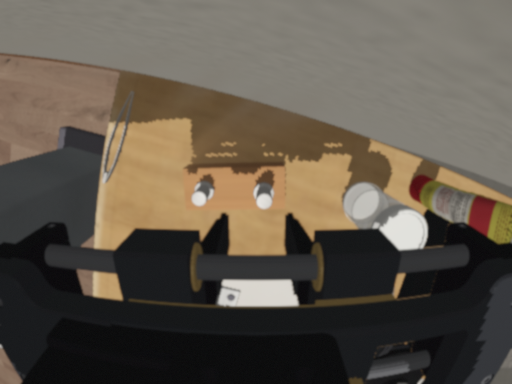

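>>> arm_command --rows '[[[0.006,0.009,0.08],0],[[0.006,0.009,0.08],0],[[0,0,0.07],0],[[0,0,0.05],0],[[0,0,0.0],0]]'

```text
t: 6.0
eef_pos: [548.2, 325.2, 51.4]
tcp_rot: [-3.14, 0.0, 1.848]
ft_force: [-0.1, 0.1, -0.9]
opening: 0.362
grip_force: 0.0
```

>>> arm_command --rows '[[[0,0.002,0.022],0],[[0,0,0],0],[[0,0,0],0],[[0,0,0],0],[[0,0,0],0]]'

```text
t: 6.5
eef_pos: [549.4, 325.9, 47.0]
tcp_rot: [3.141, 0.0, 1.849]
ft_force: [-0.6, -0.5, 0.1]
opening: 0.358
grip_force: 0.0
```

>>> arm_command --rows '[[[0,0,0],0],[[0,0,0],0],[[0,0,0],0],[[0,0,0],0],[[0,0,0],0]]' --claw 0

```text
t: 7.0
eef_pos: [549.3, 325.9, 46.6]
tcp_rot: [3.142, 0.0, 1.849]
ft_force: [-0.7, -0.9, 0.0]
opening: 0.131
grip_force: 30.0
```

>>> arm_command --rows '[[[0,0,-0.06],0],[[0,0,-0.11],0],[[0,0,-0.12],0],[[-0.05,-0.03,0],0],[[-0.15,-0.065,0],0]]'

```text
t: 7.5
eef_pos: [540.2, 272.5, 120.4]
tcp_rot: [3.139, -0.0, 1.852]
ft_force: [0.2, -1.7, -1.4]
opening: 0.13
grip_force: 30.0
```

>>> arm_command --rows '[[[-0.16,-0.065,0],0],[[-0.15,-0.065,0],0],[[-0.1,-0.045,0],0],[[-0.05,-0.02,0],0],[[0,0,0],0]]'

```text
t: 8.0
eef_pos: [524.8, 146.1, 119.4]
tcp_rot: [-3.142, 0.0, 1.847]
ft_force: [0.3, 0.2, -0.2]
opening: 0.13
grip_force: 30.0
```

Run:
```python
from h import *
s=state(); print(s['t'],s['eef_pos'],s['tcp_rot'],s['ft_force'],s['opening'])
p,d,cal,P=wshot(); np.save('pics/wP.npy',P); cv2.imwrite('pics/w3.png',cv2.resize(p[100:300,130:380,::-1],None,fx=3,fy=3,interpolation=cv2.INTER_CUBIC))
print(cal['world_to_cam'].tolist()); 
for l in('fork_hole','long_pin_grip','long_pin_shoulder','cap_center','jar_mouth'): print(l,models.mark_of('wrist',l)[:1])
m=region(P,(521,161),30,40,48); q=P[m]; print(m.sum(),q.mean(0),q.min(0),q.max(0))
```

```text
8.0 [524.83554925 146.0689939  119.39465566] [-3.14154874e+00  9.87894261e-05  1.84724175e+00] [ 0.32923092  0.23163124 -0.1641455 ] 0.12987629663989184
[[0.9620131288454127, 0.27299514827456806, 0.0020949815291274234, -544.645709717596], [-0.26341877793903984, 0.9302275903018635, -0.2555135567250647, 5.94028996719939], [-0.07170277092388835, 0.24525553869329153, 0.9668032030263972, -295.61823522227485], [0.0, 0.0, 0.0, 1.0]]
fork_hole [{'position': [515.8, 163.6, 44.4], 'confidence': 0.65}]
long_pin_grip [{'position': [523.1, 143.0, 130.5], 'confidence': 0.88}]
long_pin_shoulder [{'position': [523.7, 145.1, 112.1], 'confidence': 0.68}]
cap_center []
jar_mouth []
2297 [519.38123048 167.00491098  42.98786477] [498.98619947 143.83275374  40.19818362] [539.76731352 190.92235784  45.22488954]
```

View pics/w3.png

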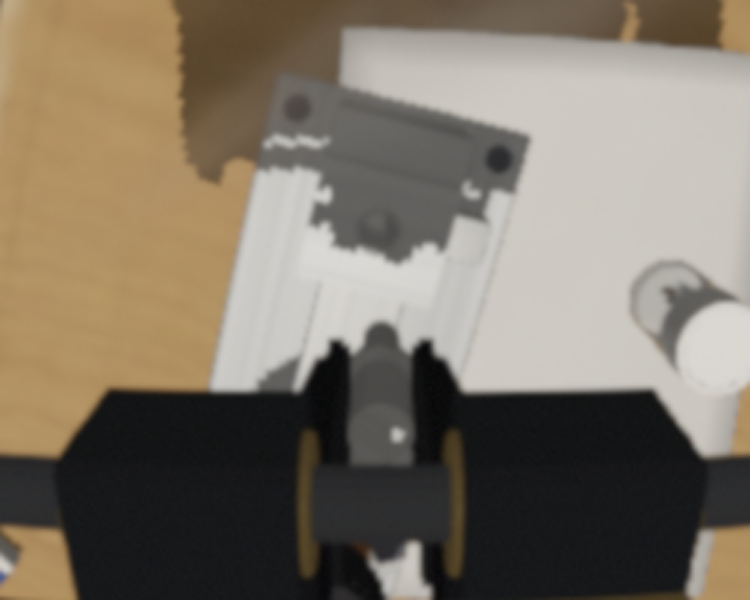

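```bash
cat >> h.py <<'E'
def hit(px,z,cal):
    K=np.array(cal['camera_matrix']); T=np.linalg.inv(cal['world_to_cam'])
    x=(px[0]-K[0,2])/K[0,0]; y=(px[1]-K[1,2])/K[1,1]; th=np.hypot(x,y)
    r=T[:3,:3]@np.array([np.sin(th)*x/th,-np.sin(th)*y/th,-np.cos(th)]); o=T[:3,3]
    return o+r*(z-o[2])/r[2]
E
python3 - <<'E'
from h import *
s=state(); cal=viewer.get_calibration('wrist'); e=s['eef_pos']; yaw=s['tcp_rot'][2]
tx=np.array([np.cos(yaw),np.sin(yaw)]); ty=np.array([np.sin(yaw),-np.cos(yaw)])
for n,px,z in(('hole',(130+378/3,100+228/3),44),('hole3',(130+378/3,100+231/3),44),('tip330',(130+381/3,100+330/3),78.5),('tip325',(130+381/3,100+325/3),78.5),('tip336',(130+381/3,100+336/3),78.5)):
    h=hit(px,z,cal); d=h[:2]-e[:2]; print(n,h.round(1),'tool xy',(d@tx).round(1),(d@ty).round(1))
E
```

```text
hole [519.1 166.   44. ] tool xy 18.6 -0.7
hole3 [519.4 165.2  44. ] tool xy 17.8 -0.7
tip330 [524.9 148.6  78.5] tool xy 0.4 0.0
tip325 [524.5 149.9  78.5] tool xy 1.7 0.0
tip336 [525.3 147.1  78.5] tool xy -1.2 0.0
```

>>> arm_command --rows '[[[0.036,-0.002,0.03],0],[[0.036,-0.001,0.03],0],[[0,0,0.03],0],[[0,0,0.025],0],[[0,0,0],0]]'

```text
t: 8.8
eef_pos: [518.8, 164.4, 89.2]
tcp_rot: [-3.14, -0.0, 1.85]
ft_force: [-0.5, 0.1, -0.8]
opening: 0.127
grip_force: 30.0
```

>>> arm_command --rows '[[[0,0,0],0],[[0,0,0],0],[[0,0,0],0],[[0,0,0],0],[[0,0,0],0]]'

```text
t: 9.3
eef_pos: [519.3, 164.4, 90.5]
tcp_rot: [3.141, 0.0, 1.849]
ft_force: [0.3, -0.4, -0.2]
opening: 0.13
grip_force: 30.0
```

Run:
```python
from h import *
s=state(); print(s['t'],s['eef_pos'],s['tcp_rot'],s['ft_force'],s['opening'])
p,d,cal,P=wshot(); np.save('pics/wP.npy',P); cv2.imwrite('pics/w4.png',cv2.resize(p[140:260,190:330,::-1],None,fx=5,fy=5,interpolation=cv2.INTER_CUBIC))
```

```text
9.3 [519.33777963 164.35973772  90.51792666] [3.14126777e+00 1.07658939e-04 1.84918529e+00] [ 0.2683798  -0.42549931 -0.18115793] 0.1301283445465414
```

View pics/w4.png

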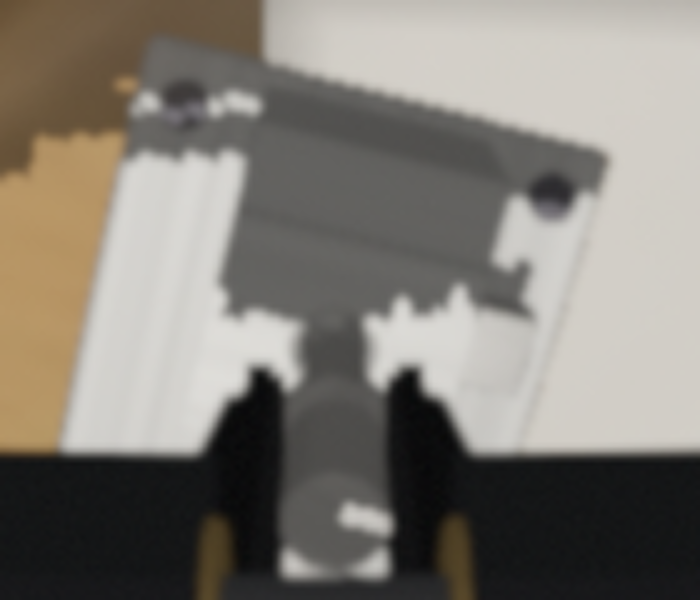

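>>> arm_command --rows '[[[0,0,0.016],0],[[0,0,0.012],0],[[0,0,0.012],0],[[0,0,0.012],0],[[0,0,0],0]]'

```text
t: 9.85
eef_pos: [519.1, 164.2, 76.8]
tcp_rot: [-3.141, 0.0, 1.849]
ft_force: [0.8, -1.2, -2.0]
opening: 0.129
grip_force: 30.0
```

>>> arm_command --rows '[[[0,0,0.015],0],[[0,0,0.015],0],[[0,0,0.015],0],[[0,0,0.012],0],[[0,0,0],0]]'

```text
t: 10.35
eef_pos: [519.2, 164.3, 62.6]
tcp_rot: [-3.141, 0.0, 1.849]
ft_force: [1.1, -3.6, -3.0]
opening: 0.129
grip_force: 30.0
```

>>> arm_command --rows '[[[-0.003,0,0.01],0],[[0,0,0.01],0],[[0,0,0.008],0],[[0,0,0.004],0],[[0,0,0],0]]'

```text
t: 10.85
eef_pos: [519.1, 163.6, 54.9]
tcp_rot: [-3.141, 0.0, 1.849]
ft_force: [-1.6, -2.6, 0.5]
opening: 0.129
grip_force: 30.0
```

>>> arm_command --rows '[[[0,0,0.004],0],[[0,0,0.004],0],[[0,0,0.004],0],[[0,0,0],0],[[0,0,0],0]]'

```text
t: 11.35
eef_pos: [519.1, 163.6, 52.5]
tcp_rot: [-3.141, 0.0, 1.849]
ft_force: [-5.0, -4.1, 7.9]
opening: 0.126
grip_force: 30.1
```

>>> arm_command --rows '[[[0,0,0.004],0],[[0,0,0.004],0],[[0,0,0],0],[[0,0,0],0],[[0,0,0],0]]'

```text
t: 11.85
eef_pos: [519.3, 163.6, 52.2]
tcp_rot: [3.141, 0.0, 1.849]
ft_force: [-9.8, -5.0, 30.2]
opening: 0.13
grip_force: 30.1
```

>>> arm_command --rows '[[[0,0,-0.006],0],[[0,0,0],0],[[0,0,0],0],[[0,0,0],0],[[0,0,0],0]]' --claw 0.36

```text
t: 12.35
eef_pos: [519.5, 163.7, 51.3]
tcp_rot: [-3.141, 0.0, 1.849]
ft_force: [-0.2, -0.1, -0.4]
opening: 0.359
grip_force: 0.0
```

>>> arm_command --rows '[[[0,0,-0.08],0],[[0,0,-0.08],0],[[0,0,0],0],[[0,0,0],0],[[0,0,0],0]]'

```text
t: 12.85
eef_pos: [519.1, 163.6, 90.7]
tcp_rot: [-3.14, -0.0, 1.849]
ft_force: [0.5, 0.8, -0.0]
opening: 0.357
grip_force: 0.0
```

>>> arm_command --rows '[[[0,0,0],0],[[0,0,0],0],[[0,0,0.02],0],[[0,0,0.02],0],[[0,0,0.0],0]]' --claw 0

```text
t: 13.35
eef_pos: [519.1, 163.6, 80.7]
tcp_rot: [-3.14, -0.0, 1.849]
ft_force: [0.3, 0.1, 0.7]
opening: 0.019
grip_force: 0.0
```

>>> arm_command --rows '[[[0,0,0.015],0],[[0,0,0.013],0],[[0,0,0.004],0],[[0,0,0.003],0],[[0,0,0],0]]'

```text
t: 13.85
eef_pos: [519.5, 163.7, 72.8]
tcp_rot: [-3.142, 0.0, 1.849]
ft_force: [-1.0, -0.5, 0.8]
opening: 0.001
grip_force: 0.0
```

>>> arm_command --rows '[[[0,0,0.004],0],[[0,0,0.004],0],[[0,0,0.004],0],[[0,0,0],0],[[0,0,0],0]]'

```text
t: 14.35
eef_pos: [519.9, 163.8, 72.0]
tcp_rot: [3.139, 0.0, 1.849]
ft_force: [-5.8, -2.4, 26.0]
opening: 0.005
grip_force: 13.0
```

>>> arm_command --rows '[[[0,0,-0.1],0],[[0,0,-0.1],0],[[0,0,-0.1],0],[[-0.09,-0.02,-0.01],0],[[-0.15,-0.03,0],0]]' --claw 1

```text
t: 14.85
eef_pos: [524.2, 103.2, 148.5]
tcp_rot: [3.139, 0.0, 1.852]
ft_force: [0.2, -0.3, 0.7]
opening: 0.367
grip_force: 0.0
```

>>> arm_command --rows '[[[-0.15,-0.03,0],0],[[-0.11,-0.02,0],0],[[-0.03,0,0],0],[[0,0,0],0],[[0,0,0],0]]'

```text
t: 15.35
eef_pos: [531.7, 30.2, 147.3]
tcp_rot: [-3.141, -0.0, 1.85]
ft_force: [0.7, 1.1, 0.0]
opening: 0.789
grip_force: 0.0
```

Run:
```python
from h import *
s=state(); print(s['t'],s['eef_pos'],s['tcp_rot'],s['ft_force'],s['opening'])
p,d,cal,P=wshot(); np.save('pics/wP.npy',P); cv2.imwrite('pics/w5.png',p[:,:,::-1])
for l in('cap_center','jar_mouth','long_pin_grip'): print(l,models.mark_of('wrist',l)[:1])
m=region(P,(523,58),40,94,104); q=P[m]; print(m.sum(),q.mean(0),np.percentile(q,[0,2,98,100],axis=0).round(1))
c,r=cv2.minEnclosingCircle(q[:,:2].astype(np.float32)); print(c,r)
m=region(P,(519,163.6),12,66,78); print(m.sum(),P[m].mean(0) if m.any() else '')
```

```text
15.35 [531.74615011  30.21264579 147.32350625] [-3.14149890e+00 -1.30213351e-04  1.84950178e+00] [0.69488538 1.05464265 0.04076621] 0.788871608778527
cap_center [{'position': [520.9, 59.3, 87.8], 'confidence': 0.89}]
jar_mouth []
long_pin_grip [{'position': [517.3, 160.7, 63.0], 'confidence': 0.54}]
4266 [521.91865313  58.37786533  98.4242087 ] [[493.8  29.3  94. ]
 [497.1  32.9  96.9]
 [547.   83.1  99.8]
 [550.3  86.3 100.6]]
(522.1173706054688, 57.51088333129883) 28.76595115661621
185 [518.90329036 162.983645    70.90091522]
```

View pics/w5.png

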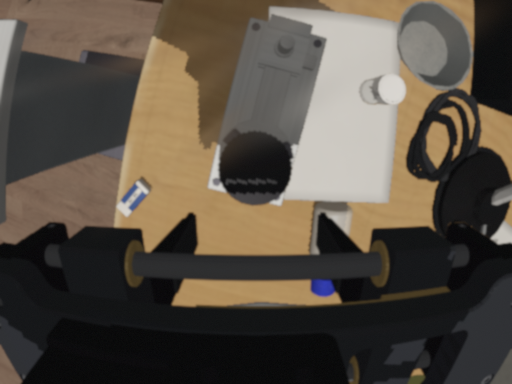

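>>> arm_command --rows '[[[0.06,-0.002,0],0],[[0.057,-0.002,0],0],[[0,0,0],0],[[0,0,0],0],[[0,0,0],0]]'

```text
t: 16.05
eef_pos: [522.9, 57.3, 147.4]
tcp_rot: [3.141, 0.0, 1.85]
ft_force: [0.5, -0.5, 0.8]
opening: 1.003
grip_force: 0.0
```

>>> arm_command --rows '[[[0.004,0,0.08],0],[[0,0,0.08],0],[[0,0,0.08],0],[[0,0,0.06],0],[[0,0,0.013],0]]'

```text
t: 16.55
eef_pos: [522.0, 57.8, 67.7]
tcp_rot: [-3.139, -0.001, 1.849]
ft_force: [-0.6, 0.4, 0.0]
opening: 0.998
grip_force: 0.0
```

>>> arm_command --rows '[[[0,0,0],0],[[0,0,0],0],[[0,0,0],0],[[0,0,0],0],[[0,0,0],0]]' --claw 0

```text
t: 17.05
eef_pos: [522.7, 58.2, 69.5]
tcp_rot: [3.141, 0.0, 1.849]
ft_force: [0.2, -0.6, -0.3]
opening: 0.639
grip_force: 0.0
```

>>> arm_command --rows '[[[0,0,0],0],[[0,0,0],0],[[0,0,0],0],[[0,0,0],0],[[0,0,0],0]]'

```text
t: 17.55
eef_pos: [522.4, 58.2, 69.3]
tcp_rot: [-3.141, 0.0, 1.849]
ft_force: [-3.5, -1.2, 5.5]
opening: 0.576
grip_force: 30.0
```

>>> arm_command --rows '[[[0,-0.001,-0.001],-0.035],[[0,0,-0.001],-0.035],[[0,0,-0.001],-0.035],[[0,0,-0.001],-0.035],[[0,0,-0.001],-0.035]]'

```text
t: 18.05
eef_pos: [522.5, 58.3, 70.3]
tcp_rot: [3.141, 0.0, 2.403]
ft_force: [0.2, 0.4, -1.0]
opening: 0.572
grip_force: 30.0
```

```bash
python3 -c "
from h import *
s=state(); print(s['t'],s['eef_pos'],s['tcp_rot'],s['ft_force'],s['moment'],s['opening'],s['joints'])"
```

```text
18.05 [522.49259723  58.25488305  70.28162517] [3.14122350e+00 1.38453007e-04 2.40307532e+00] [ 0.16046503  0.44651157 -0.96140959] [ 0.20540731 -0.23032703 -0.19004325] 0.5724755922248307 [-1.47408785e-02  5.52871719e-01  1.94179258e+00  3.06950292e-04
  6.46580173e-01 -8.47264853e-01]
```

>>> arm_command --rows '[[[0,0,-0.001],-0.035],[[0,0,-0.001],-0.035],[[0,0,-0.001],-0.035],[[0,0,-0.001],-0.035],[[0,0,-0.001],-0.034]]'

```text
t: 18.55
eef_pos: [522.7, 58.2, 72.0]
tcp_rot: [3.141, 0.001, 2.95]
ft_force: [-1.2, 0.3, 6.4]
opening: 0.573
grip_force: 30.0
```

```bash
python3 -c "
from h import *
s=state(); print(s['t'],s['eef_pos'],s['tcp_rot'],s['ft_force'],s['moment'],s['opening'],s['joints'])"
```

```text
18.55 [522.6872675   58.2365624   72.03934178] [3.14134028e+00 1.00837464e-03 2.94999810e+00] [-1.24002375  0.29933274  6.38669927] [ 0.15228198  0.19881634 -0.02507981] 0.5734441797002912 [-1.47111273e-02  5.50000407e-01  1.94057684e+00  1.17321969e-04
  6.49978359e-01 -1.39400639e+00]
```

>>> arm_command --rows '[[[0,0,-0.004],0],[[0,0,-0.004],0],[[0,0,-0.004],0],[[0,0,0],0],[[0,0,0],0]]'

```text
t: 19.05
eef_pos: [522.3, 58.1, 74.5]
tcp_rot: [-3.141, -0.0, 2.946]
ft_force: [-0.1, 0.3, -0.2]
opening: 0.574
grip_force: 30.0
```

>>> arm_command --rows '[[[0,0,-0.02],0],[[0,0,-0.03],0],[[0,0,-0.03],0],[[0,0,-0.02],0],[[0,0,-0.011],0]]'

```text
t: 19.55
eef_pos: [522.6, 58.2, 103.2]
tcp_rot: [3.141, 0.001, 2.946]
ft_force: [0.2, 0.2, -0.7]
opening: 0.574
grip_force: 30.0
```

>>> arm_command --rows '[[[0,0,0],0],[[0,0,0],0],[[0,0,0],0],[[0,0,0],0],[[0,0,0],0]]'

```text
t: 20.05
eef_pos: [522.3, 58.2, 102.2]
tcp_rot: [-3.141, -0.0, 2.946]
ft_force: [0.1, -0.6, -0.9]
opening: 0.575
grip_force: 30.0
```

Run:
```python
from h import *
s=state(); print(s['t'],s['eef_pos'],s['tcp_rot'],s['ft_force'],s['opening'])
look(['scene','top'],['cap_center','jar_mouth','long_pin_grip','fork_hole','vial_s','vial_m','tube_c'])
import glob
f=sorted(glob.glob('pics/scene_*.png'))[-1]; print(f)
cal=viewer.get_calibration('scene');K=np.array(cal['camera_matrix']); p=cal['world_to_cam']@np.array([522,90,90,1]); u=int(K[0,2]-K[0,0]*p[0]/p[2]); v=int(K[1,2]+K[1,1]*p[1]/p[2]); print(u,v)
im=cv2.imread(max(glob.glob('pics/scene_*.png'),key=__import__('os').path.getmtime))
cv2.imwrite('pics/fin.png',cv2.resize(im[max(0,v-60):v+60,max(0,u-75):u+75],None,fx=5,fy=5,interpolation=cv2.INTER_CUBIC))
```

```text
20.05 [522.27953542  58.15338719 102.17077586] [-3.14144260e+00 -3.07290957e-04  2.94573726e+00] [ 0.1454547  -0.55317605 -0.88082792] 0.5750121800278206
scene cap_center [([525.5, 54.8, 122.1], 0.63)]
scene jar_mouth [([521.0, 56.6, 96.5], 0.8)]
scene long_pin_grip [([519.4, 160.3, 63.2], 0.55)]
scene fork_hole [([522.3, 160.4, 47.9], 0.86)]
scene vial_s [([440.5, -174.2, -1.2], 0.71), ([628.4, 153.4, 0.2], 0.47)]
scene vial_m [([440.5, -174.2, -1.2], 0.71), ([628.4, 153.4, 0.2], 0.47)]
scene tube_c []
top cap_center [([519.0, 164.8, 41.9], 0.24)]
top jar_mouth []
top long_pin_grip [([520.5, 163.1, 61.3], 0.45)]
top fork_hole [([520.7, 161.6, 41.6], 0.81)]
top vial_s [([626.0, 155.1, 6.0], 0.68), ([442.0, -180.9, -1.0], 0.39)]
top vial_m [([626.0, 155.1, 6.0], 0.68), ([442.0, -180.9, -1.0], 0.39)]
top tube_c [([653.1, 334.6, 0.9], 0.82)]
pics/scene_20.10.png
244 191
```

View pics/fin.png

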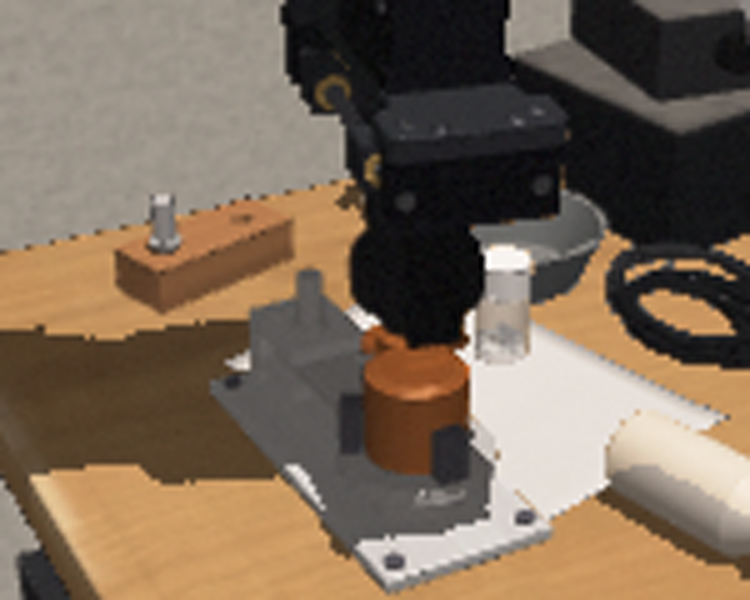

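The picture shows the cap (410,280) held over the amber jar (415,380), the pin home in the fork (310,295), the short pin still in the block (163,225) and the vial standing (505,300).

```bash
python3 -c "
from h import *
print(env.job_done())"
```

```text
the job is handed in; nothing more can be done
None
```

The job is handed in at about 20 s of the 64 s: the long pin is fully home in the fork, and the unscrewed cap is held level over the jar, its underside about 15 mm and its centre about 25 mm above the mouth, with the vials and tube seen still standing.

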